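# Hang the food tin over the warming disc and hold the timer dial at its third click

### The arm

A 6-joint arm with a two-finger parallel gripper is mounted at the origin on the work surface. World frame = base frame: x ahead of the robot, y to its left, z up, the work surface at z = 0. Lengths are in m, angles in rad, forces in N, time in s.
With the tool pointing down it reaches from about 0.25 to 0.8 m from the base axis. Payload 8.5 kg.
Tool frame: the origin (TCP) lies between the finger pads; the fingertips stand env.tip_reach ahead of it and the grasp point (between the pads) lies 2 mm behind it (env.tip_reach is the distance from the TCP to the fingertips, in m); z points along the fingers, x is the direction in which the jaws open and shut, and the axes are right-handed (so a half turn about z gives the same grasp; the last joint's range is limited). The gripper opens to 85 mm and grips with 20 to 120 N. Pads are 22 mm wide; open, the fingers measure 114 mm over their backs; the gripper's body (76 mm by 85 mm) begins 54 mm behind the grasp point. The pads swing forward as they close: fully open they stand 13 mm farther back than shut.
Start: joints at [1.126, 0.238, -0.013, 1.319, 0, 1.571], TCP at [0.226, 0.474, 0.248] pointing down, gripper open.
Joint ranges: [-2.66, 2.66], [-1.03, 1.9], [-1.14, 1.46], [-1.82, 2.27], [-1.45, 1.34], [-3.14, 3.14]. Speed limits (rad/s): [2.22, 2.22, 2.79, 3.14, 3.14, 3.14].

### API

Orientations are given as a unit quaternion [w, x, y, z].
In Python, from bench import telemetry, eyes, job, env gives the robot as it stands.
- The arm moves only by the tool drive_tool, never from a script. Its argument "motion" is one flat list of numbers, 4 for each row, row after row: the shift along the tool's x, y, z in m, then the turn about the tool's z in rad. A call has 1 to 12 rows; each row is the pose to reach, as a shift and turn from the pose commanded when the call began, along the tool's axes at that moment; what a row does not reach only later rows make up. A row lasts 1/8 s, in which the tool goes at most 62.5 mm and 10.7 degrees, less where a joint would pass 70% of its speed; a pose out of reach is approached as far as the arm can. A call with a gripper value outside its range is refused whole. "grip" is the finger opening in m, from 0 to 0.0854, set as the call begins (left out, the last holds). The fingers move at their own pace and stop on an object; "grip_force" is the grip in N (left out, the last holds). Time passes only in rows, so rows that repeat a pose let the fingers close. It gives the time, the measured TCP pose, the force and the opening at its end, in the units of the state.
- telemetry.sense(): the state, without advancing time (a new reading comes with each control period).
- eyes.grab_frame(name): name is "scene" or "top" or "wrist"; returns (picture, depth): 420x560x3 uint8, red, green, blue; 420x560 float32, m along the optical axis (not along the pixel's ray), 0 where there is no reading.
- eyes.camera_info(name): a dict with "camera_matrix" (3x3 intrinsics, pixels), "position" and "rotation" of the camera in the world; the wrist camera has in their place "T_tool_cam" (4x4, takes a point from camera to tool coordinates, whose origin is the TCP and whose axes are the tool frame's). Camera axes: x right, y up, looking along -z (the intrinsics and any distortion apply to the point x, -y, -z); pixel columns grow to the right and rows downward; lengths in m; the calibration is good to about 2 mm. A picture is of the moment at which its call begins: read the wrist's pose just before it. camera_info takes no time and is no camera call.
- job.finish_job(): hands the job in, once; it reports no verdict.
The state is a dict: "time_s": time; "joint_positions": joint angles; "dq": joint speeds; "joint_efforts": joint torques, N m; "tcp_pos": TCP position; "tcp_rot": TCP orientation; "force": force on the tool from outside, world axes, zero at the start; "wrist_torque": the same for the moment, N m; "gripper_width": opening from 0.0 (shut) to 1.0 (fully open).
Only numpy, scipy, OpenCV 4.12 (cv2) and the standard library are available. Lean on these libraries where they do the work, as an engineer would, in place of code of your own. Each camera call takes 0.05 s, during which the arm holds its last target.

### The job

Warm up the food tin: hook it onto the warmer's rail well to one side of the round heating disc (a hand's width, about 10 cm, from the disc's middle along the rail), slide it along the rail without lifting it off until it hangs centred over the disc, and let go of it. Then press the pin of the spring-return timer dial down past its first two clicks to the third, beside the long mark, and hold it there: it springs back if let go, so finish while still holding it down, with the tin still hanging over the disc. Leave the mug, the black slab and the can where they are.

Things in the scene. Friction and masses are not known exactly. Their poses are not given: they have to be found in the camera images.
- tin_grip (a point): Centre of the black grip tab above the food tin's hook, 206 mm above the tin's underside; grasp here. Tab 12 (tin's x) x 30 (y) x 54 mm high, top 25 mm above this point. Tin: loose, about 350 g, upright at the start, lidded aluminium, 88 mm wide, 66 mm high. The flat steel hook standing on its lid, 24 mm wide in y, is open towards the tin's +x; the tin's y lies along the rail when hooked.
- tin_seat (a point): Point in the tin's hook where the rail's axis lies when it hangs: 39.4 mm straight below tin_grip, 166.6 mm above the underside; same axes. Legs: long at x = -21 mm (down to the lid), short at +21 mm (ends 33 mm below this point), 37 mm apart, under a gabled roof. The lid is 101 mm below this point: the rail enters level from +x through the 68 mm gap under the short leg, then lower the tin.
- rail_mid (a point): Middle of the warmer's rail, on its axis, 230 mm above the counter. Fixed steel bar of 12 mm diameter along this frame's y, on an upright post of 16 mm diameter at each end, y = -165 and +165 mm; nothing else is above or beside it. Under it lies the base tray, 150 by 350 mm, 18 mm high. z up.
- warmer: The warmer (fixed: tray, posts and rail); origin at the centre of the tray's underside, 230 mm below rail_mid, same axes.
- disc: Heating disc, fixed on the tray under the rail: dark, round, 90 mm diameter, 10 mm high; origin at the centre of its underside, exactly below the rail's axis, somewhere along the rail; its y axis runs along the rail like rail_mid's.
- control: Timer control, a fixed white box 90 (x) by 150 (y) by 125 mm high, steel dial plate on its own -x face, which looks away from the robot; origin at the centre of its underside, z up.
- dial_axis (a point): Where the dial's axis meets the box's dial plate, 85 mm above the counter. The axis is the box's x axis. Does not turn.
- dial_pin (a point): Where to press: point on the axis of the dial's finger pin, about 52 mm out from the dial plate; moves with the dial. Pin: round black bar, 18 mm diameter, level, along the box's x, free end 27 mm farther out, 55 mm from the dial's axis on its +y side. At rest 0.45 rad above the axis's level; pressed down, it swings to 0.45 rad below at the third click (48 mm lower). Nothing lies below it.
- dial (a joint): Turn of the dial, rad: 0 at rest (pin high), grows as the pin is pressed down. Clicks at 0.3, 0.6, 0.9; the third is wanted; hard stop at 1.05, too far. The spring drives it back to 0 from everywhere, clicks included; pressing takes 3 to 8 N at first, 6 to 12 N near the third click. Black marks on the dial plate show rest and the three clicks, the third mark longer.
- mug: White mug, 76 mm wide, 85 mm high, with a handle; bystander. Origin at the centre of its underside.
- slab: Flat black slab 145 by 70 by 9 mm lying on the counter; bystander. Origin at the centre of its underside.
- can: Plain aluminium drink can, 66 mm wide, 120 mm high; bystander. Origin at the centre of its underside.
There are look-alikes about, which are no part of the job. What is shaped like the part that bears tin_grip but blue or green is not meant. Of the things shaped like the control, the white one is meant.

How it is judged:
By the outcome, as a careful person would: the job done as asked, in the order asked, and still so for the second after the job is handed in, while the arm keeps its last pose, push and grip.
It also fails if it takes over 69 s, if anything falls off the work surface, if the arm or the gripper's body presses on something with over 40 N, if the wrist force passes 120 N, or if a joint passes its speed limit or range.

## Working session

There is one attempt and no reset: what is moved stays moved. The work goes in short steps, Python scripts to look and compute and a tool call to move; the robot and the scene stay as the last step left them, time stands still between calls to the robot, and variables do not carry over. Pictures are saved under pics/ and viewed, and the job is handed in when it is done.

Besides the shell and the picture viewer there is one more tool, called after ">>>" by a JSON object that holds its "fn" and its "kwargs", one argument or row to a line. drive_tool: Moves the arm, as the interface text tells. Its arguments: {"type":"object","properties":{"motion":{"type":"array"},"grip":{"type":"number"},"grip_force":{"type":"number"}},"required":["motion"]}

```bash
ls; mkdir -p pics
python3 - <<'E'
from bench import telemetry, eyes, job, env
import cv2, numpy as np
print(telemetry.sense()); print(env.tip_reach)
for n in ["scene","top","wrist"]:
    print(n, eyes.camera_info(n))
    p,d=eyes.grab_frame(n); cv2.imwrite(f"pics/{n}0.png",p[:,:,::-1]); np.savez(f"{n}0.npz",p=p,d=d)
E
```

```text
pics
{'time_s': 0.0, 'joint_positions': array([ 1.12598193e+00,  2.38751400e-01, -1.42452760e-02,  1.31920174e+00,
        3.78472830e-05,  1.57080862e+00]), 'dq': array([-2.09854006e-03,  9.12029145e-05, -4.79167516e-04, -1.43882930e-03,
        2.57135449e-03, -7.71030159e-04]), 'joint_efforts': array([-6.91881796e-04, -5.38776791e+01,  3.46436620e+01,  1.85320177e-02,
        2.26494654e-05, -2.29926627e-06]), 'tcp_pos': array([0.22572504, 0.47356588, 0.24769652]), 'tcp_rot': array([ 3.58161319e-04,  8.45665643e-01,  5.33712590e-01, -6.02945731e-04]), 'force': array([ 0.21001083, -0.25282716, -0.24424747]), 'wrist_torque': array([ 0.01845522,  0.04422172, -0.02084636]), 'gripper_width': 1.0008115155462851}
0.017
scene {'camera_matrix': array([[449.88610688,   0.        , 285.40617061],
       [  0.        , 449.88610688, 199.61043474],
       [  0.        ,   0.        ,   1.        ]]), 'position': array([ 1.3128278 , -0.34108805,  1.26872252]), 'rotation': array([0.78621905, 0.26363522, 0.18356155, 0.52788373])}
top {'camera_matrix': array([[425.51641777,   0.        , 283.36072093],
       [  0.        , 425.51641777, 208.2170097 ],
       [  0.        ,   0.        ,   1.        ]]), 'position': array([ 0.41544174, -0.06000994,  1.5569714 ]), 'rotation': array([-0.70193088, -0.03162873,  0.01988124,  0.71126465])}
wrist {'camera_matrix': array([[339.47793742,   0.        , 276.57869107],
       [  0.        , 339.47793742, 210.38625943],
       [  0.        ,   0.        ,   1.        ]]), 'T_tool_cam': array([[ 9.99999267e-01,  1.13026097e-03,  4.33093778e-04,
         1.64734190e-03],
       [ 1.20835603e-03, -9.52987318e-01, -3.03007774e-01,
        -7.76322302e-02],
       [ 7.02550180e-05,  3.03008075e-01, -9.52987986e-01,
        -1.25251570e-01],
       [ 0.00000000e+00,  0.00000000e+00,  0.00000000e+00,
         1.00000000e+00]])}
```

View pics/scene0.png

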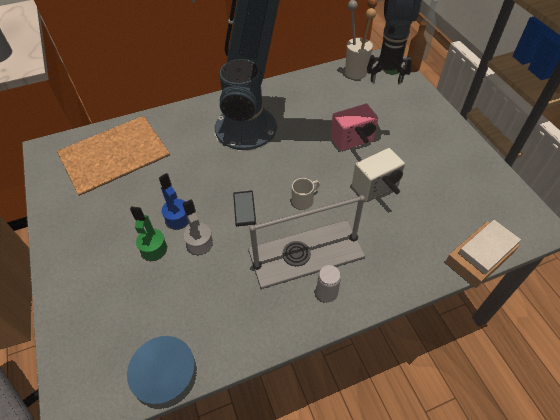

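View pics/top0.png

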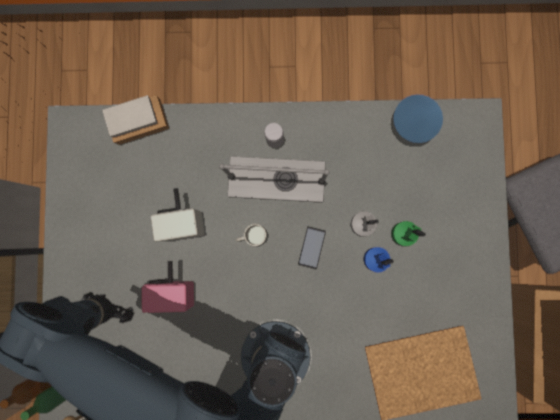

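View pics/wrist0.png

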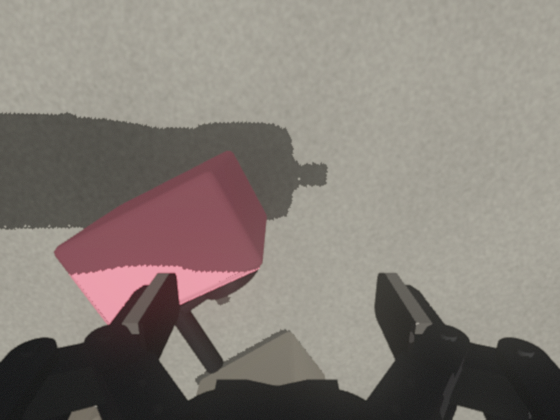

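The scene camera shows the grey tin at (197,235), with the blue and green ones beside it. The warmer is at (305,250) with its disc at (297,253), and the white control is at (378,175) with its pin at (397,180). Next I'll zoom in.

```bash
cat > h.py <<'E'
import numpy as np, cv2
from scipy.spatial.transform import Rotation as R
from bench import telemetry, eyes, job, env
def q2R(q): return R.from_quat([q[1],q[2],q[3],q[0]]).as_matrix()
def cam(n,st=None):
    i=eyes.camera_info(n); K=i["camera_matrix"]
    if n=="wrist":
        st=st or telemetry.sense(); T=np.eye(4); T[:3,:3]=q2R(st["tcp_rot"]);T[:3,3]=st["tcp_pos"]
        T=T@i["T_tool_cam"]; return K,T[:3,3],T[:3,:3]
    return K,np.array(i["position"]),q2R(i["rotation"])
def ray(c,u,v):
    K,p,Rm=c
    d=np.stack([(np.asarray(u,float)-K[0,2])/K[0,0],-(np.asarray(v,float)-K[1,2])/K[1,1],-np.ones_like(np.asarray(u,float))],-1)
    return p,d@Rm.T
def onplane(c,u,v,z):
    p,d=ray(c,u,v); t=(z-p[2])/d[...,2]; return p+d*t[...,None]
def cloud(c,depth):
    v,u=np.mgrid[:depth.shape[0],:depth.shape[1]]
    p,d=ray(c,u,v); return p+d*depth[...,None]
def proj(c,P):
    K,p,Rm=c; q=(np.asarray(P)-p)@Rm; return np.stack([K[0,2]+K[0,0]*q[...,0]/-q[...,2],K[1,2]-K[1,1]*q[...,1]/-q[...,2]],-1)
E
python3 - <<'E'
from h import *
def crop(n,x,y,w,h,s,out):
    p=np.load(n+"0.npz")["p"][y:y+h,x:x+w,::-1]; return cv2.resize(p,None,fx=s,fy=s,interpolation=cv2.INTER_CUBIC)
cv2.imwrite("pics/c1.png",crop("top",215,140,180,100,4.4,0))
cv2.imwrite("pics/c2.png",crop("scene",130,150,260,160,3,0))
cv2.imwrite("pics/c3.png",np.hstack([crop("scene",340,135,80,80,5,0),crop("top",140,170,80,80,5,0)]))
for n in("scene","top"):
    d=np.load(n+"0.npz"); C=cloud(cam(n),d["d"])
    for (u,v) in ([(80,250),(200,340)] if n=="scene" else [(250,120),(350,300),(175,225),(365,230),(256,236)]): print(n,u,v,C[v,u],d["p"][v,u])
E
```

```text
scene 80 250 [ 0.34051772 -0.69142717 -0.00118966] [127 123 111]
scene 200 340 [ 0.78478071 -0.40553155  0.0027868 ] [125 122 112]
top 250 120 [8.60761995e-01 8.54106087e-02 6.30882248e-04] [125 122 115]
top 350 300 [ 0.1940523  -0.27111402 -0.00249112] [120 118 111]
top 175 225 [0.46810179 0.3284293  0.1311349 ] [195 196 183]
top 365 230 [ 0.4432105  -0.31000795  0.12231256] [80 77 75]
top 256 236 [0.42873182 0.06565225 0.01012162] [196 196 183]
```

View pics/c1.png

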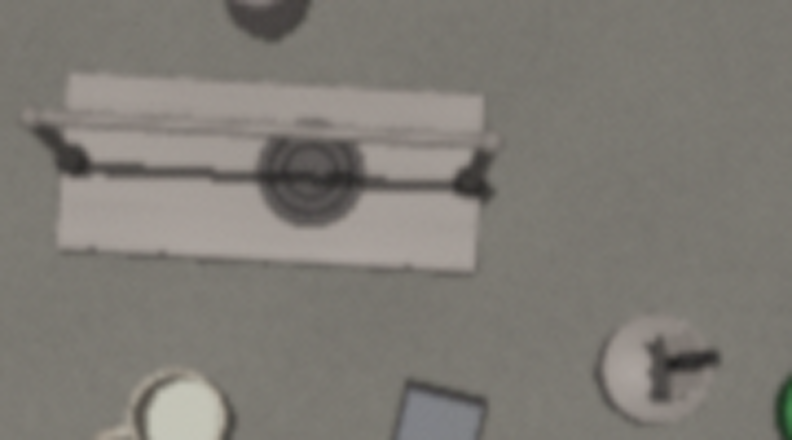

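View pics/c2.png

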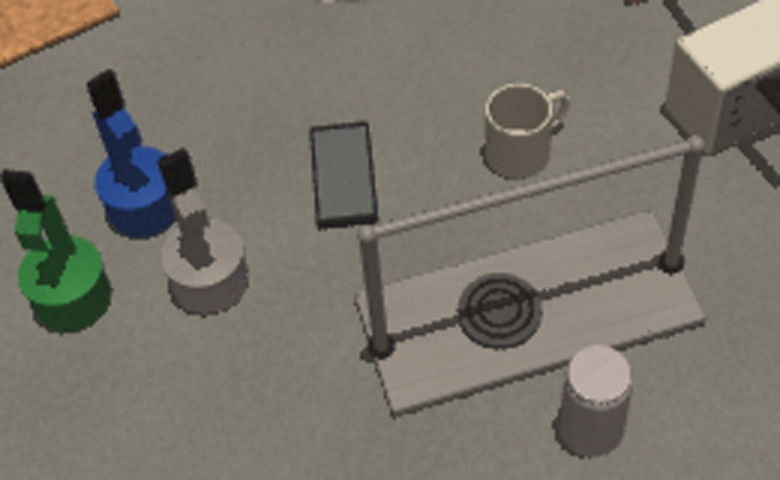

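View pics/c3.png

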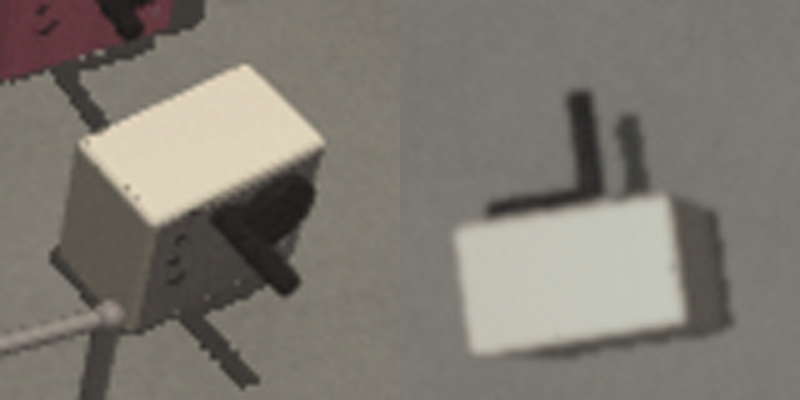

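The pictures show the tin lid at crop (653,370) with its tab at (690,360), the rail from (35,118) to (490,142), and the disc at (311,177). The control's pin runs from (590,195) to (580,95) in the right-hand panel, pointing away from the robot. Next I'll measure these.

Run:
```python
from h import *
T=cam("top");S=cam("scene")
def tp(x,y,s=4.4,ox=215,oy=140): return (ox+(x+.5)/s-.5, oy+(y+.5)/s-.5)
def sp(x,y): return tp(x,y,3,130,150)
def tri(a,b):
    p1,d1=ray(T,*a);p2,d2=ray(S,*b)
    d1=d1/np.linalg.norm(d1);d2=d2/np.linalg.norm(d2)
    t=np.linalg.lstsq(np.stack([d1,-d2],1),p2-p1,rcond=None)[0]
    A=p1+t[0]*d1;B=p2+t[1]*d2
    return (A+B)/2,np.linalg.norm(A-B)
print("rail ends top z.23",[onplane(T,*map(np.float64,tp(*q)),.23) for q in((35,118),(490,142))])
print("rail ends scene",[onplane(S,*map(np.float64,sp(*q)),.23) for q in((697,144),(367,235))])
print("disc top",onplane(T,*map(np.float64,tp(311,177)),.028),"scene",onplane(S,*map(np.float64,sp(500,308)),.028))
print("tray corners top",[onplane(T,*map(np.float64,tp(*q)),.018) for q in((70,73),(484,95),(472,270),(58,248))])
print("control top corners",[onplane(T,*map(np.float64,tp(x-400,y,5,140,170)),.125) for x,y in((454,228),(670,195),(690,322),(473,355))])
print("control scene",[onplane(S,*map(np.float64,tp(x,y,5,340,135)),.125) for x,y in((80,143),(248,65),(323,144),(156,224))])
print("pin end", tri(tp(580-400,93,5,140,170),tp(287,284,5,340,135)))
print("tin lid top",onplane(T,*map(np.float64,tp(655,370)),.066),"scene",onplane(S,*map(np.float64,sp(203,253)),.066))
print("tab scene", onplane(S,*map(np.float64,sp(177,171)),.206),"top",onplane(T,*map(np.float64,tp(700,358)),.206))
for n,(x0,y0,x1,y1) in (("scene",(180,195,215,260)),("top",(350,205,388,242))):
    C=cloud(cam(n),np.load(n+"0.npz")["d"])[y0:y1,x0:x1].reshape(-1,3)
    for a,b in((.19,.25),(.15,.19),(.1,.14),(.06,.072)):
        m=(C[:,2]>a)&(C[:,2]<b); 
        if m.sum()>3:
            Q=C[m]; c=Q.mean(0); w,V=np.linalg.eigh(np.cov(Q[:,:2].T)); print(n,a,m.sum(),c,Q.min(0),Q.max(0),np.sqrt(w),V[:,1])
```

```text
rail ends top z.23 [array([0.64738715, 0.15174199, 0.23      ]), array([ 0.62502332, -0.17388052,  0.23      ])]
rail ends scene [array([0.64948002, 0.15664951, 0.23      ]), array([ 0.62731998, -0.1751805 ,  0.23      ])]
disc top [ 0.63012645 -0.04359466  0.028     ] scene [ 0.63602836 -0.04325599  0.028     ]
tray corners top [array([0.72186937, 0.15624481, 0.018     ]), array([ 0.69791383, -0.18788475,  0.018     ]), array([ 0.55233623, -0.17515242,  0.018     ]), array([0.57545145, 0.16671981, 0.018     ])]
control top corners [array([0.50263812, 0.41403276, 0.125     ]), array([0.52303447, 0.26716277, 0.125     ]), array([0.43698024, 0.25338675, 0.125     ]), array([0.41663203, 0.40026418, 0.125     ])]
control scene [array([0.44233096, 0.25676621, 0.125     ]), array([0.42204933, 0.39921245, 0.125     ]), array([0.50648363, 0.40868   , 0.125     ]), array([0.52573538, 0.26978878, 0.125     ])]
pin end (array([0.59485877, 0.33182167, 0.11179782]), np.float64(0.001175283066190886))
tin lid top [ 0.46633103 -0.31510053  0.066     ] scene [ 0.47417809 -0.31799454  0.066     ]
tab 
[... 802 characters left out ...]
p 0.19 46 [ 0.4665612  -0.31593785  0.22571037] [ 0.4600752  -0.3324822   0.19536699] [ 0.47221953 -0.30333823  0.23396008] [0.00348146 0.0094753 ] [-0.09461151  0.99551427]
top 0.15 85 [ 0.46647568 -0.3180481   0.16936122] [ 0.4451888  -0.33233159  0.15976619] [ 0.49122112 -0.30289927  0.18718627] [0.00774202 0.01561155] [-0.98607068 -0.16632685]
top 0.1 4 [ 0.44503663 -0.3094647   0.11597463] [ 0.4432105  -0.31000795  0.10504031] [ 0.44692755 -0.30893741  0.12896362] [0.00021653 0.00195047] [-0.97788306 -0.2091524 ]
top 0.06 297 [ 0.46536519 -0.30997067  0.06473795] [ 0.42343303 -0.3592095   0.06001646] [ 0.50757326 -0.2751741   0.07197448] [0.01946527 0.02343905] [-0.98172384 -0.19031107]
```

```bash
cat >> h.py <<'E'
def shift(P,yaw=None,st=None):
    "tool shift to reach world TCP P with tool x at world angle yaw (mod pi)"
    st=st or telemetry.sense(); Rm=q2R(st["tcp_rot"]); s=Rm.T@(np.array(P)-st["tcp_pos"])
    cur=np.arctan2(Rm[1,0],Rm[0,0]); t=0
    if yaw is not None: t=-((yaw-cur+np.pi/2)%np.pi-np.pi/2)
    print("t",round(st["time_s"],2),"tcp",st["tcp_pos"].round(4),"yaw",round(cur,4),"F",st["force"].round(1),"w",round(st["gripper_width"],3),"q",st["joint_positions"].round(2)); print("SHIFT",s.round(4),"TURN",round(t,3))
E
python3 - <<'E'
from h import *
shift([.467,-.318,.34],.17)
E
```

```text
t 0.15 tcp [0.2258 0.4736 0.2478] yaw 1.126 F [0.  0.2 1.1] w 1.002 q [ 1.13  0.24 -0.01  1.32  0.    1.57]
SHIFT [-0.6109  0.5584 -0.0915] TURN 0.956
```

>>> {"fn": "drive_tool", "kwargs": {
  "motion": [-0.05, 0.05, -0.09, 0.16, -0.611, 0.558, -0.092, 0.956, -0.611, 0.558, -0.092, 0.956, -0.611, 0.558, -0.092, 0.956, -0.611, 0.558, -0.092, 0.956, -0.611, 0.558, -0.092, 0.956, -0.611, 0.558, -0.092, 0.956, -0.611, 0.558, -0.092, 0.956, -0.611, 0.558, -0.092, 0.956, -0.611, 0.558, -0.092, 0.956, -0.611, 0.558, -0.092, 0.956, -0.611, 0.558, -0.092, 0.956]
}}

```text
time_s: 1.65
tcp_pos: [0.4372, -0.222, 0.3348]
tcp_rot: [-0.0, 0.996, 0.085, 0.0]
force: [2.1, 1.0, -0.1]
gripper_width: 1.0
```

Run:
```python
from h import *
shift([.467,-.318,.34],.17)
```

```text
t 1.65 tcp [ 0.4372 -0.222   0.3348] yaw 0.1695 F [ 2.1  1.  -0.1] w 1.0 q [-0.47  0.16  0.11  1.52  0.    0.93]
SHIFT [ 0.0132  0.0997 -0.0052] TURN -0.001
```

>>> {"fn": "drive_tool", "kwargs": {
  "motion": [0.013, 0.06, -0.005, 0, 0.013, 0.09, -0.005, 0, 0.013, 0.09, -0.005, 0, 0.013, 0.09, -0.005, 0]
}}

```text
time_s: 2.15
tcp_pos: [0.4648, -0.3056, 0.3395]
tcp_rot: [-0.0, 0.996, 0.085, -0.0]
force: [-0.8, 0.7, -0.0]
gripper_width: 0.998
```

Run:
```python
from h import *
shift([.467,-.318,.34],.17)
st=telemetry.sense(); c=cam("wrist",st)
p,d=eyes.grab_frame("wrist"); cv2.imwrite("pics/w1.png",p[:,:,::-1]); 
C=cloud(c,d); np.savez("w1.npz",p=p,C=C)
Q=C.reshape(-1,3)
for a,b in((.222,.24),(.16,.2),(.12,.135),(.06,.072)):
    m=(Q[:,2]>a)&(Q[:,2]<b)&(abs(Q[:,0]-.467)<.06)&(abs(Q[:,1]+.318)<.06)
    q=Q[m]
    if len(q)>5:
        r=cv2.minAreaRect(q[:,:2].astype(np.float32)*1000); print(a,len(q),q.mean(0),q.min(0),q.max(0),r)
```

```text
t 2.15 tcp [ 0.4648 -0.3056  0.3395] yaw 0.1698 F [-0.8  0.7 -0. ] w 0.998 q [-0.58  0.28  0.28  1.57  0.    0.82]
SHIFT [ 0.0001  0.0125 -0.0005] TURN -0.0
0.222 620 [ 0.46768666 -0.31598209  0.2297778 ] [ 0.46068556 -0.33219091  0.22210312] [ 0.47514673 -0.30238554  0.23234362] ((467.8876647949219, -317.19354248046875), (11.935556411743164, 29.33197784423828), 8.111895561218262)
0.16 1051 [ 0.46719709 -0.31557378  0.17074898] [ 0.44331063 -0.33224454  0.16035399] [ 0.49232891 -0.30224347  0.19996176] ((467.79718017578125, -316.20684814453125), (46.90647506713867, 27.532421112060547), 6.810398578643799)
0.12 28 [ 0.45380761 -0.30864351  0.13035444] [ 0.44355946 -0.31646693  0.1204069 ] [ 0.48901354 -0.30347835  0.1347386 ] ((466.76995849609375, -309.2454833984375), (45.7027473449707, 8.734251976013184), 8.996097564697266)
0.06 2844 [ 0.46670355 -0.30631994  0.06391765] [ 0.42458959 -0.35103397  0.06006022] [ 0.51143287 -0.27398523  0.06785413] ((466.6051330566406, -310.08892822265625), (87.63616180419922, 72.03215026855469), 9.738067626953125)
```

View pics/w1.png

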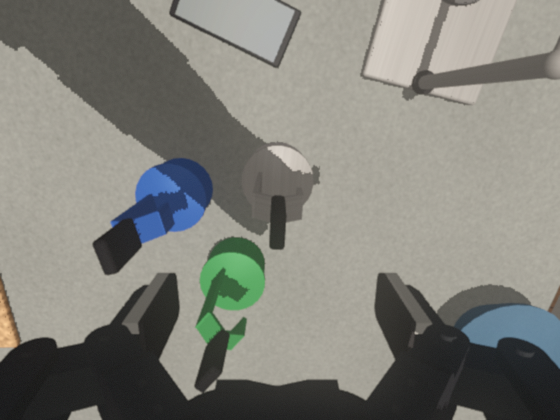

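The wrist picture shows the grey tin's tab standing upright at (278,220), with blue to its left at (120,245) and green below at (225,300). Before grasping I'll check which leg is the long one.

Run:
```python
from h import *
Q=np.load("w1.npz")["C"].reshape(-1,3)
c=np.array([.4678,-.3172]); y=.145; R2=np.array([[np.cos(y),-np.sin(y)],[np.sin(y),np.cos(y)]])
L=(Q[:,:2]-c)@R2
for n in("wrist","top","scene"):
    if n!="wrist": 
        Q=cloud(cam(n),np.load(n+"0.npz")["d"]).reshape(-1,3); L=(Q[:,:2]-c)@R2
    for a,b in((.075,.12),(.12,.133),(.136,.15),(.19,.24)):
        m=(Q[:,2]>a)&(Q[:,2]<b)&(abs(L[:,0])<.035)&(abs(L[:,1])<.03)
        print(n,a,m.sum(),np.histogram(L[m,0],np.arange(-.035,.036,.01))[0], L[m].mean(0) if m.any() else 0, np.ptp(L[m],0) if m.any() else 0)
shift([.4678,-.3172,.204],.145)
```

```text
wrist 0.075 66 [ 0 66  0  0  0  0  0] [-0.01982091  0.00848819] [0.00500183 0.01872328]
wrist 0.12 17 [ 0 15  0  0  0  2  0] [-0.01527999  0.01012191] [0.04572357 0.00873503]
wrist 0.136 35 [ 0 15  0  0  0 20  0] [0.00316896 0.01085741] [0.04671319 0.00598501]
wrist 0.19 786 [  0   0  50 673  63   0   0] [0.00011184 0.00390776] [0.01221692 0.02954669]
top 0.075 3 [0 3 0 0 0 0 0] [-0.0215964  0.0111369] [0.00335406 0.00072244]
top 0.12 2 [0 2 0 0 0 0 0] [-0.02162712  0.01096737] [0.00333026 0.00059559]
top 0.136 3 [0 2 0 0 0 1 0] [-0.00808341  0.01071868] [0.04353636 0.00157467]
top 0.19 46 [ 0  0  8 37  1  0  0] [-0.00104343  0.0014279 ] [0.01217729 0.02898157]
scene 0.075 16 [ 0 16  0  0  0  0  0] [-0.0186582 -0.0103464] [0.00597357 0.01170912]
scene 0.12 5 [0 4 0 0 0 1 0] [-0.01089482 -0.00828677] [0.04487256 0.01826422]
scene 0.136 25 [ 0  2  1  0  0 18  4] [ 0.01893576 -0.00436682] [0.04612329 0.02365318]
scene 0.19 119 [ 0  0  2 47 70  0  0] [ 0.0048363  -0.00253779] [0.01787804 0.03017208]
t 2.2 tcp [ 0.4649 -0.3053  0.3399] yaw 0.1706 F [-0.2  0.1 -0.2] w 1.002 q [-0.58  0.28  0.28  1.57  0.    0.82]
SHIFT [0.0009 0.0123 0.1359] TURN 0.026
```

>>> {"fn": "drive_tool", "kwargs": {
  "motion": [0.001, 0.012, 0.03, 0.026, 0.001, 0.012, 0.07, 0.026, 0.001, 0.012, 0.1, 0.026, 0.001, 0.012, 0.12, 0.026, 0.001, 0.012, 0.136, 0.026, 0.001, 0.012, 0.136, 0.026, 0.001, 0.012, 0.136, 0.026],
  "grip": 0.045
}}

```text
time_s: 3.08
tcp_pos: [0.4684, -0.3174, 0.2049]
tcp_rot: [0.0, 0.997, 0.072, 0.0]
force: [-0.4, -0.6, 0.6]
gripper_width: 0.526
```

>>> {"fn": "drive_tool", "kwargs": {
  "motion": [0, 0, 0, 0, 0, 0, 0, 0, 0, 0, 0, 0, 0, 0, 0, 0, 0, 0, 0, 0],
  "grip": 0,
  "grip_force": 60
}}

```text
time_s: 3.7
tcp_pos: [0.4683, -0.318, 0.2044]
tcp_rot: [0.0, 0.997, 0.072, 0.0]
force: [-2.1, 0.6, 6.0]
gripper_width: 0.131
```

Run:
```python
from h import *
shift([.4678,-.3172,.204],.145)
```

```text
t 3.7 tcp [ 0.4683 -0.318   0.2044] yaw 0.1438 F [-2.1  0.6  6. ] w 0.131 q [-0.6   0.32 -0.    1.24  0.    0.83]
SHIFT [-0.0003 -0.0009  0.0004] TURN -0.001
```

Run:
```python
from h import *
for n in("top","scene"):
    D=np.load(n+"0.npz"); C=cloud(cam(n),D["d"]); Q=C.reshape(-1,3)
    m=(Q[:,2]>.215)&(Q[:,2]<.25)&(Q[:,0]>.58)&(Q[:,0]<.7)&(abs(Q[:,1])<.15)
    q=Q[m]; a=np.polyfit(q[:,1],q[:,0],1); print(n,m.sum(),"x=",a,"z",q[:,2].mean(), "at .057",np.polyval(a,.057),"at -.043",np.polyval(a,-.043), "yaw",-a[0])
    a0=(Q[:,2]>.2)&(Q[:,2]<.25)&(Q[:,0]>.58)&(Q[:,0]<.7)&(abs(Q[:,1])<.25); print(" y range",np.percentile(Q[a0,1],[0,1,99,100]))
    # disc: dark pixels within tray, dist
    p=D["p"]; g=p.astype(int).sum(2).reshape(-1)/3
    d=(Q[:,2]>.015)&(Q[:,2]<.04)&(g<100)&(abs(Q[:,0]-.634)<.06)&(abs(Q[:,1]+.043)<.06)
    P=onplane(cam(n),*np.nonzero(d.reshape(p.shape[:2]))[::-1],.028)
    P=P[np.hypot(P[:,0]-.634,P[:,1]+.043)<.055]
    print(" disc",len(P),P.mean(0),cv2.minEnclosingCircle(P[:,:2].astype(np.float32)*1000),P.min(0),P.max(0))
```

```text
top 367 x= [0.07156825 0.63623677] z 0.2347884037784121 at .057 0.6403161570847481 at -.043 0.6331593324007785 yaw -0.07156824683969577
 y range [-0.18325449 -0.17972526  0.15887157  0.16324264]
 disc 384 [ 0.62866296 -0.04266907  0.028     ] ((631.387939453125, -42.50336456298828), 54.35176086425781) [ 0.59299225 -0.09679094  0.028     ] [0.65928166 0.01182182 0.028     ]
scene 442 x= [0.07118296 0.64070395] z 0.23337870748696637 at .057 0.6447613814302471 at -.043 0.6376430851903977 yaw -0.0711829623984934
 y range [-0.18422068 -0.1821041   0.15764011  0.15935387]
 disc 577 [ 0.63905891 -0.04493404  0.028     ] ((635.7513427734375, -44.08671951293945), 53.7409782409668) [ 0.59254347 -0.09770122  0.028     ] [0.68494088 0.00954309 0.028     ]
```

Run:
```python
from h import *
shift([.56,.057,.334],-.0715)
```

```text
t 3.7 tcp [ 0.4683 -0.318   0.2044] yaw 0.1438 F [-2.1  0.6  6. ] w 0.131 q [-0.6   0.32 -0.    1.24  0.    0.83]
SHIFT [ 0.1446 -0.3579 -0.1297] TURN 0.215
```

>>> {"fn": "drive_tool", "kwargs": {
  "motion": [0, 0, -0.02, 0, 0, 0, -0.07, 0, 0, 0, -0.12, 0, 0, 0, -0.13, 0, 0, 0, -0.13, 0]
}}

```text
time_s: 4.32
tcp_pos: [0.4682, -0.3179, 0.333]
tcp_rot: [-0.0, 0.997, 0.072, -0.0]
force: [0.4, -0.4, -5.2]
gripper_width: 0.134
```

Run:
```python
from h import *
shift([.56,.057,.334],-.0715)
```

```text
t 4.33 tcp [ 0.4682 -0.3179  0.333 ] yaw 0.1439 F [ 0.4 -0.4 -5.2] w 0.134 q [-0.6   0.3   0.29  1.56 -0.    0.83]
SHIFT [ 0.1446 -0.3579 -0.001 ] TURN 0.215
```

Holding it (about 3.5 N of load). Now I'll move to the staging point in front of the rail.

>>> {"fn": "drive_tool", "kwargs": {
  "motion": [0.01, -0.025, 0, 0.02, 0.03, -0.075, 0, 0.06, 0.05, -0.125, 0, 0.1, 0.07, -0.175, 0, 0.14, 0.09, -0.225, 0, 0.18, 0.11, -0.275, 0, 0.215, 0.13, -0.325, 0, 0.215, 0.14, -0.347, 0, 0.215, 0.145, -0.358, -0.001, 0.215, 0.145, -0.358, -0.001, 0.215, 0.145, -0.358, -0.001, 0.215]
}}

```text
time_s: 5.7
tcp_pos: [0.56, 0.0561, 0.3343]
tcp_rot: [0.0, 0.999, -0.036, -0.0]
force: [-0.2, 0.0, -4.6]
gripper_width: 0.135
```

Run:
```python
from h import *
shift([.6415,.057,.334],-.0715)
st=telemetry.sense(); c=cam("wrist",st)
p,d=eyes.grab_frame("wrist"); cv2.imwrite("pics/w2.png",p[:,:,::-1])
C=cloud(c,d); np.savez("w2.npz",p=p,C=C); Q=C.reshape(-1,3)
m=(Q[:,2]>.215)&(Q[:,2]<.25)&(Q[:,0]>.6)&(Q[:,0]<.7)
q=Q[m]; print(m.sum(),q[:,2].mean(),np.percentile(q[:,1],[1,99]))
if m.sum()>20: a=np.polyfit(q[:,1],q[:,0],1); print(a,np.polyval(a,.057))
p,d=eyes.grab_frame("scene"); cv2.imwrite("pics/s2.png",cv2.resize(p[120:300,150:420,::-1],None,fx=2.9,fy=2.9,interpolation=2))
```

```text
t 5.7 tcp [0.56   0.0561 0.3343] yaw -0.072 F [-0.2  0.  -4.6] w 0.135 q [ 0.1   0.3   0.28  1.56 -0.    1.74]
SHIFT [ 0.0812 -0.0067  0.0002] TURN -0.001
5244 0.2341604400073691 [-0.0218424   0.16196816]
[0.0664103  0.63622048] 0.6400058700634097
```

View pics/w2.png

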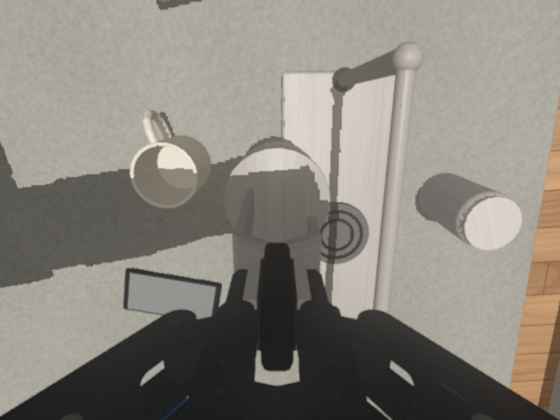

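View pics/s2.png

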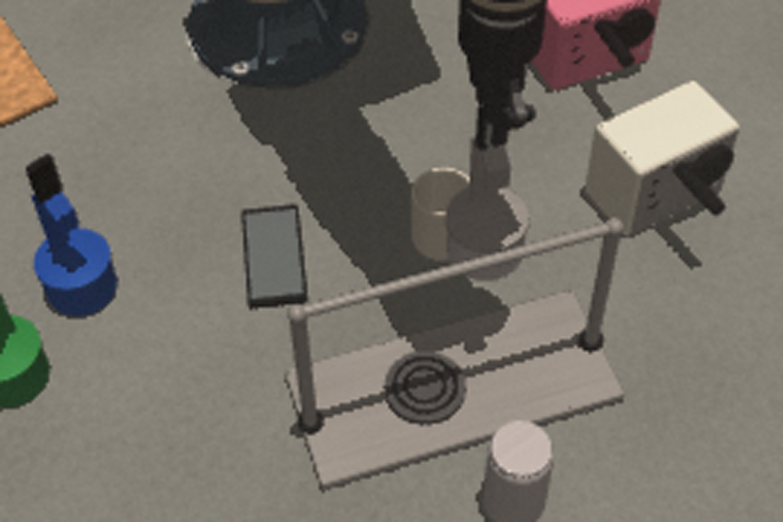

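The wrist view shows the tin held level in front of the rail. The rail's far end is at (407,57), the disc at (338,233), and the mug and slab are untouched. Next I'll move the rail in under the hook.

>>> {"fn": "drive_tool", "kwargs": {
  "motion": [0.01, 0, 0, 0, 0.03, -0.003, 0, 0, 0.05, -0.006, 0, 0, 0.07, -0.006, 0, 0, 0.08, -0.006, 0, 0, 0.081, -0.006, 0, 0, 0.081, -0.006, 0, 0]
}}

```text
time_s: 6.68
tcp_pos: [0.6411, 0.0573, 0.3348]
tcp_rot: [0.0, 0.999, -0.036, -0.0]
force: [-0.4, 0.5, -3.9]
gripper_width: 0.134
```

Run:
```python
from h import *
st=telemetry.sense();shift([.6405,.057,.269],-.0715)
c=cam("wrist",st)
p,d=eyes.grab_frame("wrist"); cv2.imwrite("pics/w3.png",p[:,:,::-1])
C=cloud(c,d); Q=C.reshape(-1,3)
t=st["tcp_pos"]
m=(Q[:,2]>.215)&(Q[:,2]<.25)&(Q[:,0]>.6)&(Q[:,0]<.7)&(Q[:,1]>.08)&(Q[:,1]<.15)
q=Q[m]; a=np.polyfit(q[:,1],q[:,0],1); print(m.sum(),a,np.polyval(a,.057))
p,d=eyes.grab_frame("scene"); cv2.imwrite("pics/s3.png",cv2.resize(p[120:300,150:420,::-1],None,fx=2.9,fy=2.9,interpolation=2))
```

```text
t 6.67 tcp [0.6411 0.0573 0.3348] yaw -0.0712 F [-0.4  0.5 -3.9] w 0.134 q [ 0.09  0.45  0.53  1.64 -0.    1.73]
SHIFT [-0.0006  0.0004  0.0658] TURN 0.0
1993 [0.07229809 0.63737594] 0.6414969277732112
```

View pics/w3.png

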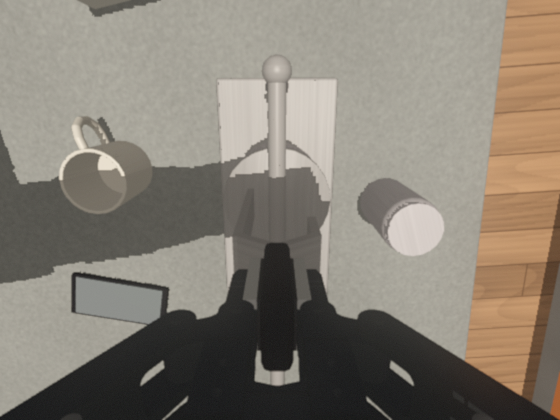

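View pics/s3.png

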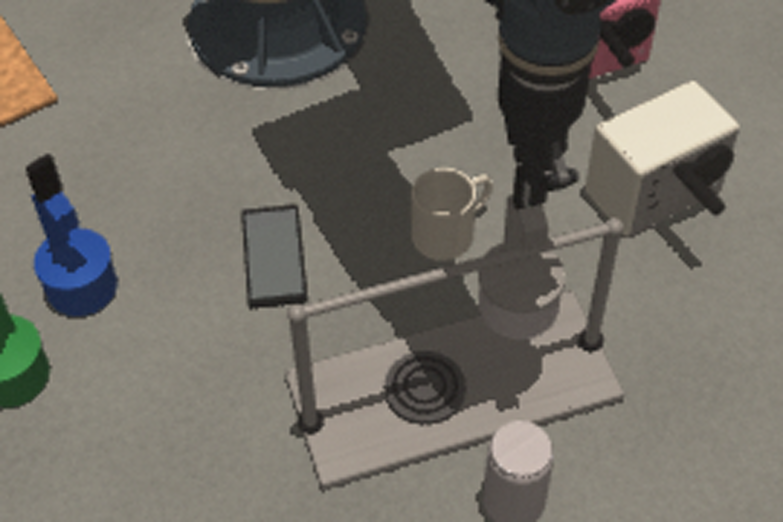

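The rail lies directly in line with the tab in both views, passing through the hook opening at column 277 in the wrist picture. Lowering.

>>> {"fn": "drive_tool", "kwargs": {
  "motion": [0, 0, 0.015, 0, 0, 0, 0.035, 0, 0, 0, 0.05, 0, 0, 0, 0.058, 0, 0, 0, 0.061, 0, 0, 0, 0.061, 0]
}}

```text
time_s: 7.52
tcp_pos: [0.6415, 0.0575, 0.2742]
tcp_rot: [-0.0, 0.999, -0.035, 0.0]
force: [-0.2, 0.4, -4.6]
gripper_width: 0.136
```

>>> {"fn": "drive_tool", "kwargs": {
  "motion": [0, 0, 0.002, 0, 0, 0, 0.004, 0, 0, 0, 0.004, 0]
}}

```text
time_s: 7.9
tcp_pos: [0.6415, 0.0574, 0.2696]
tcp_rot: [0.0, 0.999, -0.036, -0.0]
force: [0.1, 0.2, -4.0]
gripper_width: 0.133
```

>>> {"fn": "drive_tool", "kwargs": {
  "motion": [0, 0, 0.001, 0, 0, 0, 0.002, 0, 0, 0, 0.002, 0]
}}

```text
time_s: 8.28
tcp_pos: [0.6415, 0.0575, 0.2681]
tcp_rot: [0.0, 0.999, -0.036, 0.0]
force: [-0.2, -0.1, 0.2]
gripper_width: 0.134
```

Weight has gone onto the rail: the force went from -4 to 0 N at the expected height. Before sliding I'll cross-check the disc's position from the wrist picture.

Run:
```python
from h import *
D=np.load("w2.npz"); C=D["C"]; p=D["p"].astype(int).mean(2)
u,v=338,233; print(C[v-3:v+4,u-3:u+4].reshape(-1,3).mean(0))
# pose of w2
st=dict(tcp_rot=[0,np.cos(.036),-np.sin(.036),0],tcp_pos=np.array([.56,.0561,.3343])); c=cam("wrist",st)
print(onplane(c,np.array([338.,307,369,338,338]),np.array([233.,233,233,202,263]),.028))
S=cv2.imread("pics/scene0.png")
st=telemetry.sense();Rm=q2R(st["tcp_rot"]);t=st["tcp_pos"];dy=Rm[:,1]
print("along rail to disc", [(np.array([x,y])-t[:2])@dy[:2] for x,y in((.634,-.0425),(.636,-.0440),(.635,-.0435))])
```

```text
[ 0.63691615 -0.04063054  0.02773894]
[[ 0.6371634  -0.04036089  0.028     ]
 [ 0.59502906 -0.03728301  0.028     ]
 [ 0.67929167 -0.04343831  0.028     ]
 [ 0.63797202  0.00369284  0.028     ]
 [ 0.63633375 -0.08556027  0.028     ]]
along rail to disc [np.float64(0.10025007064222044), np.float64(0.1016043658408357), np.float64(0.10117658800205723)]
```

Run:
```python
import cv2
p=cv2.imread("pics/w2.png")[170:300,270:430]; cv2.imwrite("pics/w2z.png",cv2.resize(p,None,fx=4.5,fy=4.5,interpolation=2))
p=cv2.imread("pics/scene0.png")[225:285,260:340]; cv2.imwrite("pics/s0z.png",cv2.resize(p,None,fx=9,fy=9,interpolation=2))
```

```text
(no output)
```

View pics/w2z.png

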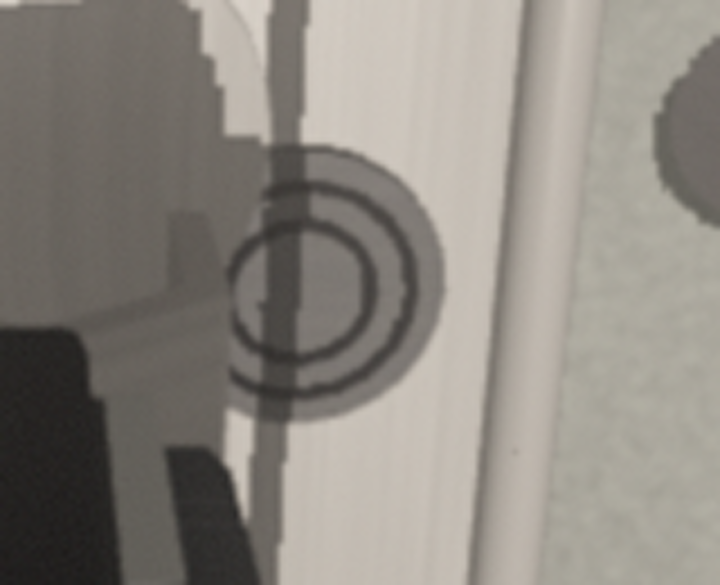

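View pics/s0z.png

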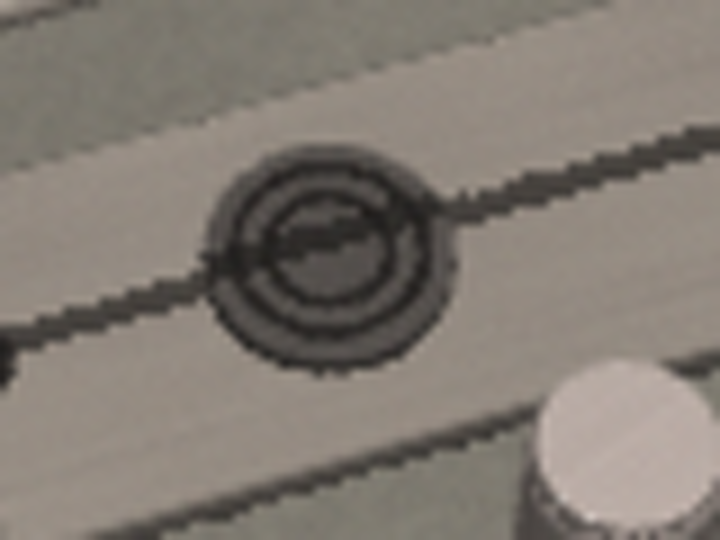

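The disc measures y = -0.0404 from the wrist camera and -0.0433 from the fixed cameras. I'll aim for -0.042, so slide 100 mm along the rail.

>>> {"fn": "drive_tool", "kwargs": {
  "motion": [0, 0.005, 0, 0, 0, 0.015, 0, 0, 0, 0.027, 0, 0, 0, 0.039, 0, 0, 0, 0.051, 0, 0, 0, 0.063, 0, 0, 0, 0.075, 0, 0, 0, 0.087, 0, 0, 0, 0.095, 0, 0, 0, 0.1, 0, 0, 0, 0.1, 0, 0, 0, 0.1, 0, 0]
}}

```text
time_s: 9.78
tcp_pos: [0.6343, -0.0432, 0.2678]
tcp_rot: [0.001, 0.999, -0.036, -0.0]
force: [-3.3, -2.9, 2.8]
gripper_width: 0.131
```

Run:
```python
from h import *
shift([.634,-.042,.268],-.0715)
out=[]
for n,(x,y,w,h) in(("scene",(250,185,120,100)),("top",(215,140,120,80))):
    p,d=eyes.grab_frame(n); np.savez(n+"4.npz",p=p,d=d); out.append(cv2.resize(p[y:y+h,x:x+w,::-1],None,fx=5,fy=5,interpolation=2))
cv2.imwrite("pics/s4.png",out[0]);cv2.imwrite("pics/t4.png",out[1])
```

```text
t 9.78 tcp [ 0.6343 -0.0432  0.2678] yaw -0.0716 F [-3.3 -2.9  2.8] w 0.131 q [-0.07  0.43  0.32  1.46 -0.    1.58]
SHIFT [-0.0004 -0.0011 -0.0002] TURN -0.0
```

View pics/s4.png

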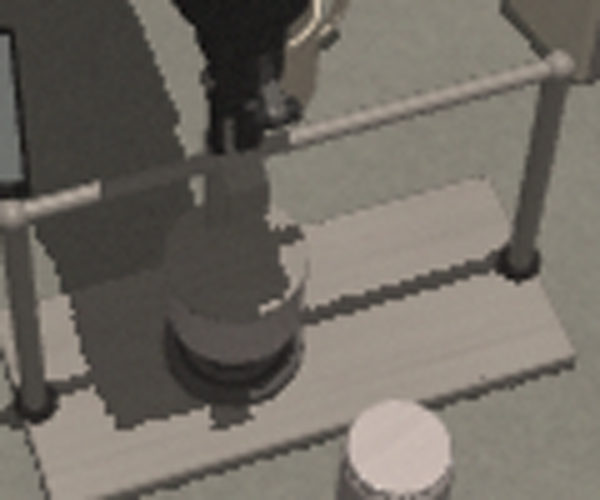

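View pics/t4.png

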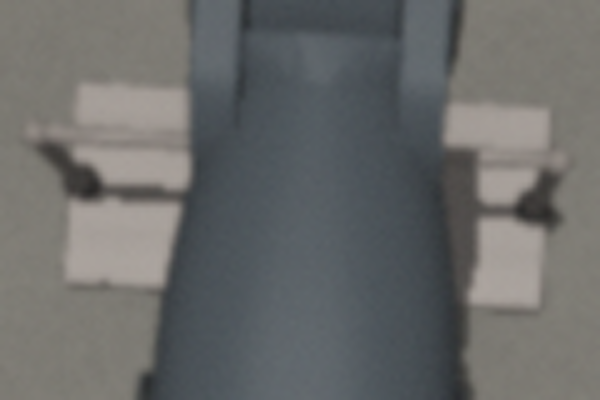

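Run:
```python
from h import *
S=cam("scene"); a=np.linspace(0,2*np.pi,181)
def ext(cx,cy,r,z):
    q=proj(S,np.stack([cx+r*np.cos(a),cy+r*np.sin(a),0*a+z],1)); q=(q-[250,185]+.5)*5-.5; return q[:,0].min().round(1),q[:,0].max().round(1),q[:,1].min().round(1),q[:,1].max().round(1)
for y in(-.040,-.042,-.0435): 
  x=.636+.0715*y+.002
  print(y,"bottom",ext(x,y,.044,.0634),"lid",ext(x,y,.044,.1294),"disc",ext(x,y,.045,.028))
```

```text
-0.04 bottom (np.float64(168.1), np.float64(308.8), np.float64(247.6), np.float64(368.0)) lid (np.float64(166.5), np.float64(312.7), np.float64(188.7), np.float64(311.6)) disc (np.float64(167.3), np.float64(308.4), np.float64(276.1), np.float64(398.0))
-0.042 bottom (np.float64(165.0), np.float64(305.8), np.float64(248.4), np.float64(368.9)) lid (np.float64(163.4), np.float64(309.6), np.float64(189.6), np.float64(312.5)) disc (np.float64(164.3), np.float64(305.5), np.float64(276.9), np.float64(398.9))
-0.0435 bottom (np.float64(162.8), np.float64(303.5), np.float64(249.0), np.float64(369.6)) lid (np.float64(161.0), np.float64(307.2), np.float64(190.2), np.float64(313.2)) disc (np.float64(162.1), np.float64(303.2), np.float64(277.5), np.float64(399.6))
```

In the scene picture the tin (edges at 166 and 308) and the disc (164 and 304) are centred on each other within about 1–2 mm. Releasing and rising straight up.

>>> {"fn": "drive_tool", "kwargs": {
  "motion": [0, 0, 0, 0, 0, 0, 0, 0, 0, 0, 0, 0, 0, 0, 0, 0],
  "grip": 0.04
}}

```text
time_s: 10.38
tcp_pos: [0.6345, -0.0422, 0.2677]
tcp_rot: [-0.0, 0.999, -0.035, 0.0]
force: [-0.6, -0.1, -0.3]
gripper_width: 0.47
```

>>> {"fn": "drive_tool", "kwargs": {
  "motion": [0, 0, -0.01, 0, 0, 0, -0.03, 0, 0, 0, -0.06, 0, 0, 0, -0.1, 0, 0, 0, -0.13, 0, 0, 0, -0.13, 0]
}}

```text
time_s: 11.12
tcp_pos: [0.635, -0.0423, 0.4007]
tcp_rot: [0.0, 0.999, -0.036, 0.002]
force: [1.2, -0.6, -1.0]
gripper_width: 0.466
```

Run:
```python
from h import *
st=telemetry.sense();shift([.63,-.042,.4],-.0715)
c=cam("wrist",st)
p,d=eyes.grab_frame("wrist"); cv2.imwrite("pics/w5.png",p[:,:,::-1])
C=cloud(c,d); Q=C.reshape(-1,3)
m=(Q[:,2]>.27)&(Q[:,2]<.31)&(abs(Q[:,0]-.634)<.03)&(abs(Q[:,1]+.042)<.03); q=Q[m]; print(m.sum(),cv2.minAreaRect(q[:,:2].astype(np.float32)*1000),q[:,2].max())
p,d=eyes.grab_frame("scene"); np.savez("scene5.npz",p=p,d=d); cv2.imwrite("pics/s5.png",cv2.resize(p[140:300,220:420,::-1],None,fx=3.75,fy=3.75,interpolation=2))
```

```text
t 11.12 tcp [ 0.635  -0.0423  0.4007] yaw -0.071 F [ 1.2 -0.6 -1. ] w 0.466 q [-0.07  0.47  0.72  1.82 -0.    1.58]
SHIFT [-0.005   0.      0.0007] TURN 0.0
749 ((634.9058227539062, -42.030479431152344), (29.728368759155273, 11.982890129089355), 85.91056060791016) 0.29567349069691923
```

View pics/w5.png

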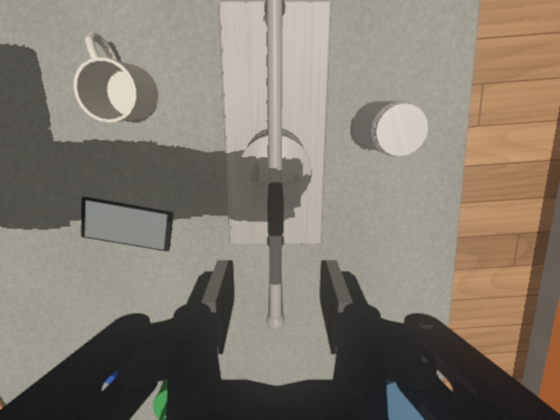

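View pics/s5.png

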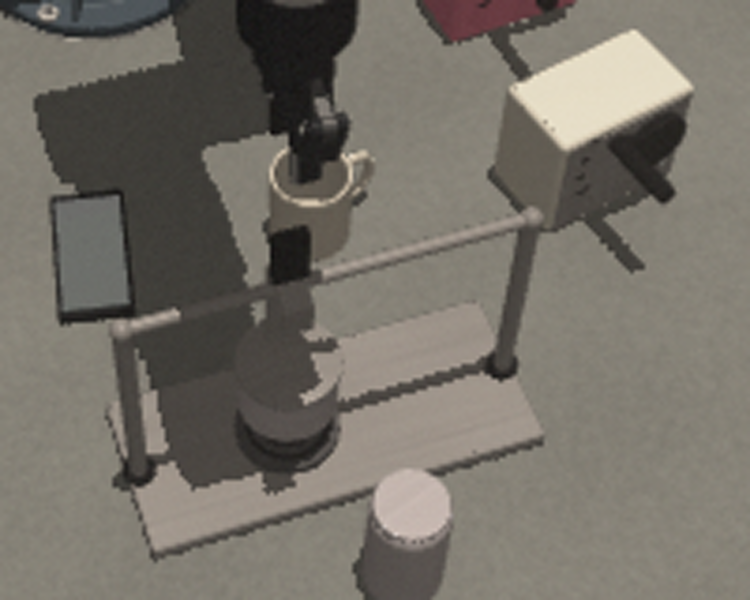

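The tin hangs freely: its tab is at (275,205) in the wrist picture and measures y = -0.042, so it is centred over the disc, and the bystanders are unmoved. Now I'll close the gripper and move above the pin.

Run:
```python
from h import *
shift([.565,.325,.25],.138)
```

```text
t 11.22 tcp [ 0.6345 -0.0423  0.3977] yaw -0.071 F [ 0.1  0.1 -0.7] w 0.465 q [-0.07  0.47  0.71  1.81 -0.    1.58]
SHIFT [-0.0955 -0.3614  0.1477] TURN -0.209
```

>>> {"fn": "drive_tool", "kwargs": {
  "motion": [-0.01, -0.03, 0, -0.03, -0.03, -0.08, 0, -0.08, -0.045, -0.14, 0, -0.12, -0.06, -0.2, 0, -0.16, -0.08, -0.26, 0.03, -0.209, -0.0955, -0.31, 0.07, -0.209, -0.0955, -0.345, 0.11, -0.209, -0.0955, -0.361, 0.14, -0.209, -0.0955, -0.361, 0.147, -0.209, -0.0955, -0.361, 0.147, -0.209, -0.0955, -0.361, 0.147, -0.209],
  "grip": 0
}}

```text
time_s: 12.6
tcp_pos: [0.5654, 0.3238, 0.2524]
tcp_rot: [-0.0, 0.998, 0.068, 0.001]
force: [-0.6, -0.2, -0.1]
gripper_width: -0.0
```

Run:
```python
from h import *
st=telemetry.sense();shift([.565,.325,.25],.138)
c=cam("wrist",st)
p,d=eyes.grab_frame("wrist"); cv2.imwrite("pics/w6.png",p[:,:,::-1])
C=cloud(c,d); np.savez("w6.npz",p=p,C=C,K=c[0],P=c[1],R=c[2]); Q=C.reshape(-1,3)
g=p.astype(int).mean(2).reshape(-1)
m=(Q[:,2]>.09)&(Q[:,2]<.135)&(g<70)&(Q[:,0]>.535)&(abs(Q[:,0]-.565)<.06)&(abs(Q[:,1]-.325)<.06)
q=Q[m]; print(m.sum(),q.min(0),q.max(0)); print(cv2.minAreaRect(q[:,:2].astype(np.float32)*1000)); print(np.polyfit(q[:,0],q[:,1],1), np.percentile(q[:,2],[10,50,90,98]))
p,d=eyes.grab_frame("scene"); np.savez("scene6.npz",p=p,d=d); cv2.imwrite("pics/s6.png",cv2.resize(p[140:300,250:450,::-1],None,fx=3.75,fy=3.75,interpolation=2))
```

```text
t 12.6 tcp [0.5654 0.3238 0.2524] yaw 0.1368 F [-0.6 -0.2 -0.1] w -0.0 q [ 0.52  0.46  0.33  1.44 -0.    1.95]
SHIFT [-0.0003 -0.0013  0.0024] TURN -0.001
1634 [0.53500091 0.31838466 0.1076696 ] [0.59551439 0.34309651 0.11894028]
((565.009521484375, 330.7453308105469), (61.85090255737305, 17.357593536376953), 7.797351837158203)
[0.14309746 0.25119754] [0.11192493 0.11605527 0.11767571 0.11837037]
```

View pics/w6.png

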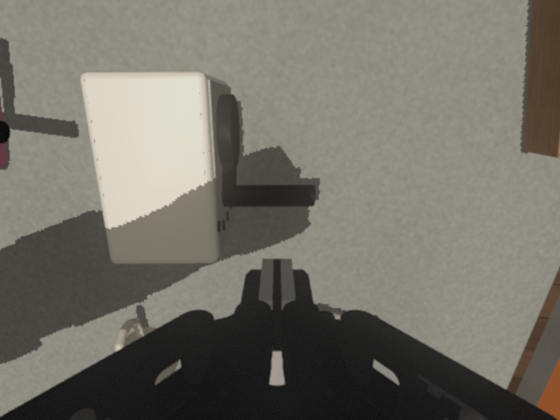

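View pics/s6.png

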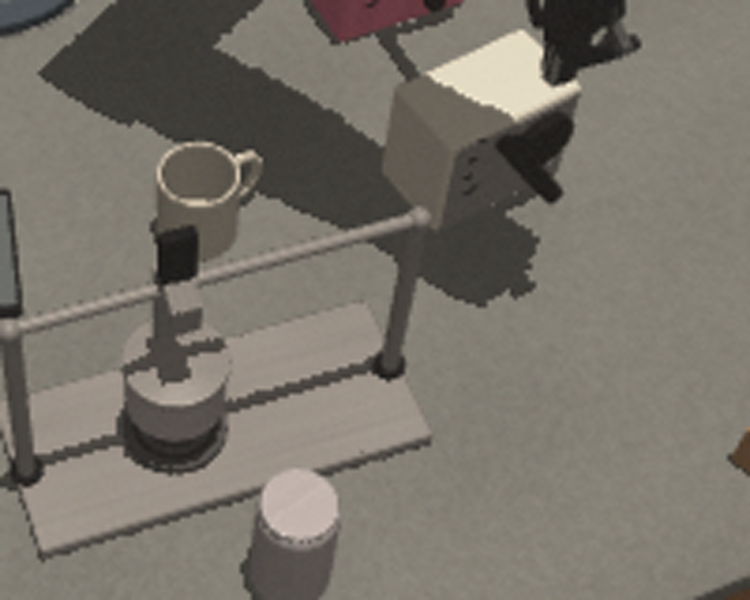

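The pin shows at (225–318, 185–206) in the wrist picture. Its axis is at z = 0.109, matching rest, and its free end is near x = 0.5955. Also, the tin hangs upright over the disc. I'll line up over the press point.

Run:
```python
from h import *
shift([.569,.330,.143],.142)
```

```text
t 12.7 tcp [0.5654 0.3239 0.2523] yaw 0.1369 F [ 0.2 -0.9  0.6] w -0.001 q [ 0.52  0.46  0.33  1.44 -0.    1.95]
SHIFT [ 0.0041 -0.0054  0.1093] TURN -0.005
```

>>> {"fn": "drive_tool", "kwargs": {
  "motion": [0.004, -0.0054, 0.02, -0.005, 0.004, -0.0054, 0.05, -0.005, 0.004, -0.0054, 0.08, -0.005, 0.004, -0.0054, 0.1, -0.005, 0.004, -0.0054, 0.109, -0.005, 0.004, -0.0054, 0.109, -0.005, 0.004, -0.0054, 0.109, -0.005]
}}

```text
time_s: 13.58
tcp_pos: [0.5686, 0.3307, 0.1429]
tcp_rot: [-0.0, 0.997, 0.071, 0.001]
force: [0.1, 0.8, 0.8]
gripper_width: 0.001
```

Run:
```python
from h import *
shift([.569,.330,.135],.142)
p,d=eyes.grab_frame("wrist"); cv2.imwrite("pics/w7.png",p[:,:,::-1])
```

```text
t 13.57 tcp [0.5686 0.3307 0.1429] yaw 0.1429 F [0.1 0.8 0.8] w 0.001 q [ 0.53  0.51  0.13  1.19 -0.    1.95]
SHIFT [0.0003 0.0007 0.0079] TURN 0.001
```

View pics/w7.png

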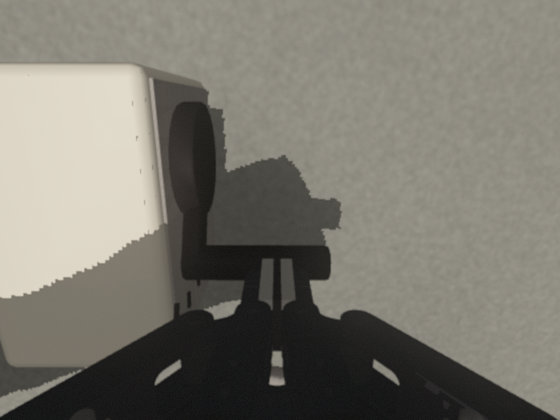

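The fingertips at (277,260) are right over the pin. Pressing in small steps.

>>> {"fn": "drive_tool", "kwargs": {
  "motion": [0, 0, 0.003, 0, 0, 0, 0.006, 0, 0, 0, 0.009, 0, 0, 0, 0.012, 0, 0, 0, 0.012, 0]
}}

```text
time_s: 14.25
tcp_pos: [0.5686, 0.329, 0.1309]
tcp_rot: [0.001, 0.997, 0.071, 0.001]
force: [-0.3, -6.3, 9.2]
gripper_width: 0.001
```

>>> {"fn": "drive_tool", "kwargs": {
  "motion": [0, 0, 0.003, 0, 0, 0, 0.006, 0, 0, 0, 0.009, 0, 0, 0, 0.012, 0, 0, 0, 0.015, 0, 0, 0, 0.015, 0]
}}

```text
time_s: 15.0
tcp_pos: [0.5689, 0.3293, 0.1157]
tcp_rot: [0.001, 0.997, 0.071, 0.001]
force: [1.8, -6.5, 8.0]
gripper_width: 0.0
```

>>> {"fn": "drive_tool", "kwargs": {
  "motion": [0, 0, 0.003, 0, 0, 0, 0.006, 0, 0, 0, 0.009, 0, 0, 0, 0.012, 0, 0, 0, 0.015, 0, 0, 0, 0.015, 0]
}}

```text
time_s: 15.75
tcp_pos: [0.5688, 0.3295, 0.1007]
tcp_rot: [0.001, 0.997, 0.071, 0.001]
force: [1.0, -4.8, 7.1]
gripper_width: -0.005
```

>>> {"fn": "drive_tool", "kwargs": {
  "motion": [0, 0, 0.003, 0, 0, 0, 0.006, 0, 0, 0, 0.009, 0, 0, 0, 0.009, 0]
}}

```text
time_s: 16.25
tcp_pos: [0.5687, 0.3304, 0.0915]
tcp_rot: [0.0, 0.997, 0.071, 0.001]
force: [0.6, -2.7, 6.1]
gripper_width: 0.001
```

Run:
```python
from h import *
shift([.569,.330,.087],.142)
p,d=eyes.grab_frame("wrist"); cv2.imwrite("pics/w8.png",p[:,:,::-1])
p,d=eyes.grab_frame("scene"); cv2.imwrite("pics/s8.png",cv2.resize(p[130:230,330:440,::-1],None,fx=5,fy=5,interpolation=2))
```

```text
t 16.25 tcp [0.5687 0.3304 0.0915] yaw 0.1427 F [ 0.6 -2.7  6.1] w 0.001 q [ 0.53  0.54  0.05  1.08 -0.    1.95]
SHIFT [0.0003 0.0004 0.0045] TURN 0.001
```

View pics/w8.png

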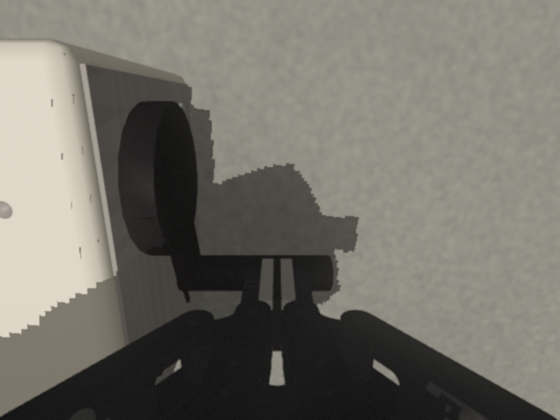

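View pics/s8.png

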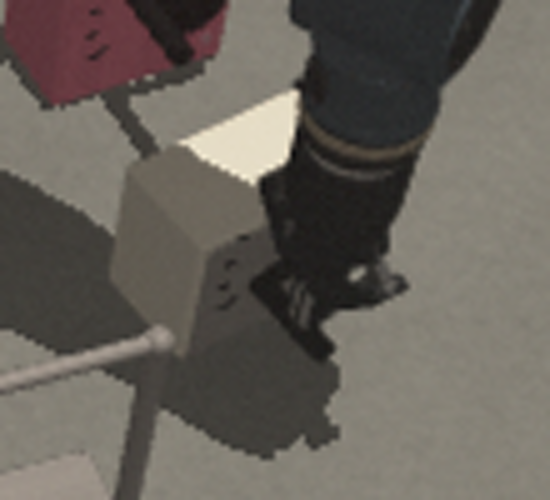

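The pin is being pushed down, with the fingertips still centred on it at (277,275). I'll measure its height from depth.

```bash
cat > pin.py <<'E'
from h import *
def pin():
    st=telemetry.sense(); c=cam("wrist",st); p,d=eyes.grab_frame("wrist"); C=cloud(c,d); Q=C.reshape(-1,3)
    g=p.astype(int).mean(2).reshape(-1)
    t=st["tcp_pos"]; o=np.array([np.cos(.142),np.sin(.142)]); s=(Q[:,:2]-t[:2])@o; l=(Q[:,:2]-t[:2])@np.array([-o[1],o[0]])
    for a,b in((.014,.026),(-.026,-.013)):
        m=(s>a)&(s<b)&(abs(l)<.02)&(Q[:,2]>.03)&(Q[:,2]<.125); q=Q[m]
        if len(q)<5: print("few",len(q)); continue
        z=np.percentile(q[:,2],[50,90,97,100]); lat=l[m]
        top=lat[q[:,2]>z[2]-.0005].mean()
        th=np.arcsin((z[2]-.0095+.0005-.085)/.055) if abs((z[2]-.094)/.055)<1 else 0
        print(len(q),"z",z.round(4),"lat range",lat.min().round(4),lat.max().round(4),"top at",top.round(4),"dial",.45-th)
    print("tip-based dial",.45-np.arcsin((t[2]-.026-.085)/.055)); return p
E
python3 - <<'E'
from pin import *
pin()
Q=np.load("w6.npz")["C"].reshape(-1,3); p=np.load("w6.npz")["p"].astype(int).mean(2).reshape(-1)
m=(Q[:,2]>.09)&(Q[:,2]<.135)&(p<70)&(Q[:,0]>.575)&(Q[:,0]<.595)&(abs(Q[:,1]-.332)<.015); print("rest",np.percentile(Q[m,2],[50,90,97,100]))
E
```

```text
1266 z [0.0737 0.1232 0.1246 0.125 ] lat range -0.0081 0.0154 top at 0.012 dial -0.14022562694233914
1355 z [0.0737 0.123  0.1244 0.125 ] lat range -0.008 0.0154 top at 0.0117 dial -0.13648062168123726
tip-based dial 0.8113374838951097
rest [0.11616171 0.11769498 0.11837043 0.11879297]
```

```bash
sed -i 's/<.125); q=Q/<.085); q=Q/' pin.py
python3 - <<'E'
from pin import *
pin()
E
```

```text
809 z [0.0724 0.0742 0.0747 0.0849] lat range -0.0082 0.0081 top at -0.001 dial 0.8082589750520957
916 z [0.0725 0.0743 0.0747 0.0757] lat range -0.0081 0.0078 top at -0.0009 dial 0.8089680674656147
tip-based dial 0.8119420281135529
```

Depth and tip height agree: the dial is at 0.81 rad. Another 4.5 mm reaches the third click.

>>> {"fn": "drive_tool", "kwargs": {
  "motion": [0, 0, 0.0015, 0, 0, 0, 0.003, 0, 0, 0, 0.0045, 0, 0, 0, 0.0045, 0, 0, 0, 0.0045, 0]
}}

```text
time_s: 17.08
tcp_pos: [0.5686, 0.3311, 0.0874]
tcp_rot: [-0.001, 0.997, 0.072, 0.001]
force: [-0.4, 1.2, 7.8]
gripper_width: 0.005
```

Run:
```python
from pin import *
p=pin(); cv2.imwrite("pics/w9.png",p[:,:,::-1]); shift([.569,.330,.087],.142)
p,d=eyes.grab_frame("scene"); cv2.imwrite("pics/s9.png",cv2.resize(p[130:300,240:440,::-1],None,fx=3.5,fy=3.5,interpolation=2))
```

```text
821 z [0.0684 0.0701 0.0707 0.0836] lat range -0.0078 0.0087 top at 0.0003 dial 0.8867701542966118
928 z [0.0685 0.0702 0.0707 0.0715] lat range -0.0076 0.0087 top at 0.0002 dial 0.8880220717097507
tip-based dial 0.8939404801194897
t 17.12 tcp [0.5685 0.3312 0.0874] yaw 0.1433 F [-1.3  1.   7.6] w -0.0 q [0.53 0.55 0.05 1.07 0.   1.95]
SHIFT [0.0003 0.0012 0.0004] TURN 0.001
```

View pics/s9.png

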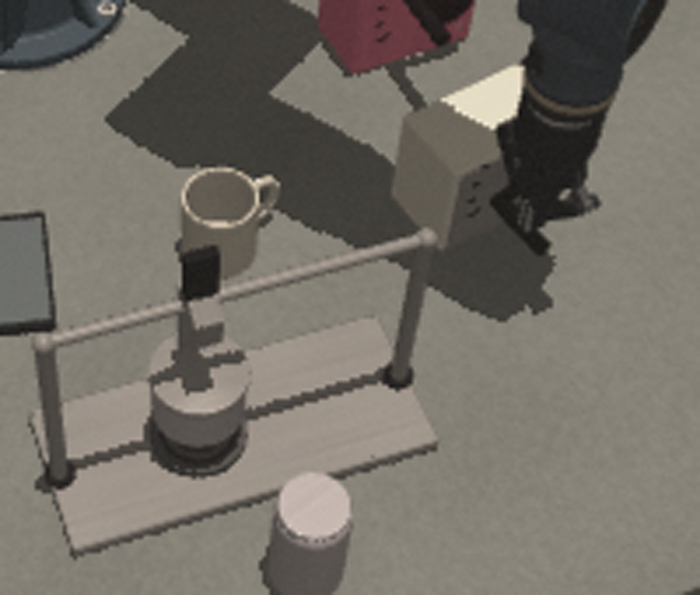

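View pics/w9.png

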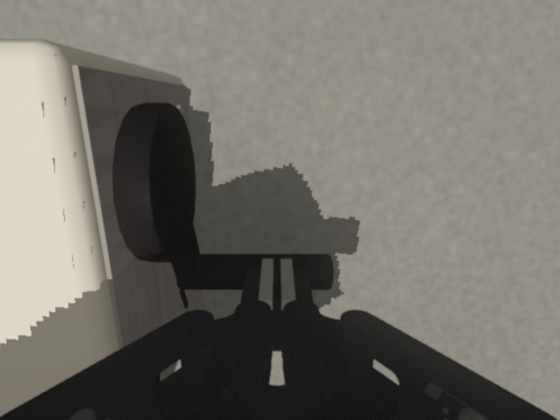

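>>> {"fn": "drive_tool", "kwargs": {
  "motion": [0, 0, 0.001, 0, 0, 0, 0.001, 0, 0, 0, 0.001, 0, 0, 0, 0.001, 0]
}}

```text
time_s: 17.68
tcp_pos: [0.5686, 0.3313, 0.0867]
tcp_rot: [-0.001, 0.997, 0.072, 0.001]
force: [-1.5, 0.6, 10.6]
gripper_width: -0.001
```

Run:
```python
from pin import *
pin(); shift([.569,.330,.087],.142)
p,d=eyes.grab_frame("scene"); C=cloud(cam("scene"),d).reshape(-1,3)
for i in range(2): pin()
st=telemetry.sense(); print(st["time_s"],st["tcp_pos"],st["force"],st["dq"].round(4))
```

```text
820 z [0.0679 0.0697 0.0702 0.0848] lat range -0.0077 0.0088 top at 0.0008 dial 0.8976624072744827
925 z [0.068  0.0696 0.0701 0.0708] lat range -0.0076 0.0089 top at 0.0003 dial 0.8989254473104638
tip-based dial 0.9068421620959185
t 17.73 tcp [0.5685 0.3313 0.0867] yaw 0.1434 F [-2.5  1.5 10.5] w -0.003 q [0.53 0.55 0.04 1.07 0.   1.95]
SHIFT [ 0.0003  0.0014 -0.0003] TURN 0.001
827 z [0.0679 0.0697 0.0702 0.0834] lat range -0.0079 0.0087 top at 0.0005 dial 0.8980715504429146
926 z [0.0679 0.0697 0.0702 0.0712] lat range -0.0078 0.0088 top at 0.0001 dial 0.8983990719341095
tip-based dial 0.9072046816620998
825 z [0.0679 0.0696 0.0702 0.084 ] lat range -0.0078 0.0087 top at 0.0008 dial 0.8981465491434737
922 z [0.0679 0.0696 0.0703 0.0709] lat range -0.0078 0.0088 top at -0.0 dial 0.8956495049469209
tip-based dial 0.9069896422199133
17.875 [0.56850249 0.33132355 0.08672049] [-2.20999132  0.86667931 11.03862758] [-0.0009  0.0001  0.0007  0.0016 -0.0006 -0.0014]
```

The dial reads 0.90 ± 0.01 rad and holds steady at about 10.5 N. Handing in.

```bash
python3 -c "
from bench import job; print(job.finish_job())"
```

```text
the job is handed in; nothing more can be done
None
```

The job is handed in at about 18 s: the tin hangs centred over the disc and the gripper is still holding the dial pin at the third click. No verdict was reported.

- **Tin:** I hooked the grey tin onto the rail about 100 mm from the disc's middle. I slid it along without lifting until it was over the disc, then let go. After release the tab measured y = -0.042. The disc measured y = -0.0404 from the wrist camera and about -0.043 from the fixed cameras, so the tin is centred to about 1–2 mm. The last scene picture shows it still hanging there.
- **Dial:** I pressed the pin down with the closed fingertips and held it. The dial reads 0.896–0.899 rad from depth and 0.907 from tip height, against the 0.9 wanted. The push is steady at about 10.5–11 N.
- **Not checked:** I did not read the dial against the long mark itself, because the gripper hid it. The 0.9 rests on the two height measurements.
- **Bystanders:** The mug and can look unmoved in the last scene picture. The slab is only partly in that view; the part showing looks unmoved.

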